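Clamp the dental stone model with the crank clamp

ROBOT

A 6-joint arm with a two-finger parallel gripper is mounted at the origin on the work surface. World frame = base frame: x ahead of the robot, y to its left, z up, the work surface at z = 0. Lengths are in m, angles in rad, forces in N, time in s.
With the tool pointing down it reaches from about 0.325 to 0.9 m from the base axis. Payload 6.1 kg.
Tool frame: the origin (TCP) lies on the centre line of the jaws, within the pads' length; the fingertips stand 17 mm ahead of it and the grasp point (between the pads) lies 2 mm behind it (manip.tips_ahead is the distance from the TCP to the fingertips, in m); z points along the fingers, y is the line along which they close (so a half turn about z gives the same grasp; the last joint's range is limited). The gripper opens to 85 mm and grips with 20 to 120 N. Pads are 22 mm wide; open, the fingers measure 114 mm over their backs; the gripper's body (76 mm by 85 mm) begins 54 mm behind the grasp point. The pads swing forward as they close: fully open they stand 13 mm farther back than shut.
Start: joints at [1.022, 0.22, 1.526, -0, 1.395, -0.126], TCP at [0.256, 0.57, 0.248] pointing down, gripper open.
Joint ranges: [-2.98, 2.98], [-0.91, 2.08], [0.09, 2.57], [-1.24, 4.39], [0.2, 2.65], [-2.68, 2.68]. Speed limits (rad/s): [2.57, 2.57, 3.01, 3.14, 3.14, 3.14].

INTERFACE

Orientations are given as [roll, pitch, yaw] about the fixed x, y, z axes, in that order (R = Rz(yaw) Ry(pitch) Rx(roll)).
In Python, from plant import manip gives the robot as it stands. The module is installed in compiled form; this text tells all that it offers. Calls block until the motion is done:
- manip.goto(position, orientation): joint-space move of the TCP to a pose.
- manip.move_l(position, ori=None, velocity=0.15): straight line of the TCP; ori=None keeps the orientation; velocity is the mean speed in m/s.
- manip.move_joints(angles): joint-space move.
- manip.command_gripper(opening): opening from 0.0 (shut) to 1.0 (fully open); the grip force is fixed at half the most; returns when the fingers have stopped.
- manip.dwell(seconds).
- manip.ik(position, orientation): joint angles nearest the present ones, or None.
- manip.observe(): the state.
- manip.capture(name): name is "scene" or "top" or "wrist"; returns the picture (400x640x3 uint8, blue, green, red); there is no depth.
- manip.camera_params(name): a dict with "K" (3x3 intrinsics, pixels), "dist" ([k1, k2, p1, p2, k3] as OpenCV has them; the pictures are not rectified), "R" (3x3) and "t" (3): a world point X has camera coordinates R X + t; the wrist camera has in their place "tool_from_camera" (4x4, takes a point from camera to tool coordinates, whose origin is the TCP and whose axes are the flange's). Camera axes: x right, y down, z forward; pixel columns grow to the right and rows downward; lengths in m; the calibration is good to about 2 mm. A picture is of the moment at which its call begins: read the wrist's pose just before it. camera_params takes no time and is no camera call.
A pose or a line that the arm cannot do raises manip.Unreachable and nothing moves.
- manip.close_job(): hands the job in; it is judged then, once.
The state is a dict: "time_s": time; "joint_positions": joint angles; "qvel": joint speeds; "tau": joint torques, N m; "position": TCP position; "tool_rot": TCP orientation; "contact_force": force on the tool from outside, world axes, zero at the start; "moment": the same for the moment, N m; "opening": opening from 0.0 (shut) to 1.0 (fully open); "grip_force": force on a finger pad.
Only numpy, scipy, OpenCV 4.12 (cv2) and the standard library are available. Lean on these libraries where they do the work, as an engineer would, in place of code of your own. Each camera call takes 0.05 s, during which the arm holds its last target. There are 200 camera calls.

TASK

Put the yellow stone dental model upright on the bed of the crank clamp, in the middle of the gap with its long side running from jaw to jaw, and let go of it. Then take the crank by its red grip and wind it clockwise in one steady go, never letting go of the grip, until you feel the model pinched firmly between the jaws; do not over-tighten, or the stone cracks. Leave it clamped with the hand off, and do not disturb the other things on the bench.

Things in the scene. Friction and masses are not known exactly. Their poses are not given: they have to be found in the camera images.
- model: The yellow stone dental model to be clamped: rectangular base 46 mm (its x) by 64 mm (its y) by 30 mm tall with a horseshoe of cream teeth on top, 43 mm tall overall, about 0.18 kg. It stands on a black mat 3 mm thick, beside a white model. Origin: centre of its underside, z up.
- model_center (a point): Point 22 mm above the centre of the yellow model's underside, same axes as the model (y along its 64 mm length). Grasp the base here across its 46 mm width (x); the base's sides are plain up to 30 mm above the underside.
- clamp: The crank clamp, bolted down: aluminium bed plate 90 mm (x) by 320 mm (y, from -165 to +155 mm), its top 14 mm above the bench. Origin on the bench, z up. From -y to +y: white gearbox (60 mm high, centred at y = -130 mm) with the crank on top, blue moving jaw, the gap, white stop jaw with a black sprung pad. Jaws are 60 mm wide (x) and reach 41 mm above the bed.
- seat (a point): Point on top of the clamp's bed where the middle of the model's underside is to go, with the model's length along the clamp's y (x = 0, y = +40 mm in the clamp's frame); axes as the clamp. The stop jaw's sprung pad (25 N per mm, 6 mm travel) faces it from somewhere between 46 and 60 mm away on the +y side: set by hand, different each time, not measured.
- jaw: The blue moving jaw, 60 mm wide. Origin: on the bed (14 mm above the bench), in the middle of the face that meets the model. Starts between y = -22 and -10 mm of the clamp's frame and moves to +y, 24 mm per crank turn clockwise; it slides the model along the bed until the model meets the sprung pad, after 1.3 to 2.5 turns in all.
- hub (a point): Point on the crank's vertical axis (fixed to the clamp), at the height of the middle of the grip, 110 mm above the bench.
- grip (a point): Middle of the red upright grip, a sleeve 20 mm in diameter and 46 mm long (87 to 133 mm above the bench) that spins freely on the crank arm, 55 mm from the crank's axis. The flat steel arm lies below it, its top 82.5 mm above the bench. x axis: from the crank's axis outward.
- crank (a joint): Crank angle, rad, growing clockwise from above (closing); starts at 0 to 3.1. Running free takes 3 to 5 N along the circle at the grip; each 10 N of clamping adds 0.7 N. Firmly clamped is 50 to 160 N, best 100 N: 7 N more than running free, about 1 rad after the rise begins; 11 N more cracks the stone. When the push is eased it springs back some 0.5 rad and holds by itself.
- white_model: Bystander: a smaller white plaster model, 46 by 52 mm and 37 mm tall, pink gums, on the mat; leave alone.
- dish: Bystander: white ceramic dish, 90 mm wide, 18 mm tall.
- honeycomb: Bystander: white firing support, stepped cylinder 84 mm wide, 55 mm tall.
- tweezers: Bystander: steel tweezers, 140 mm long, flat on the bench.
- brush: Bystander: brush, 160 mm long, flat on the bench.
- bottle: Bystander: amber bottle, 56 mm wide, 130 mm tall.
- jar: Bystander: white jar with blue cap, 64 mm wide, 60 mm tall.
There are look-alikes about, which are no part of the job. Of the things that look like the model, take the one that is farthest to the robot's right at the start.

How it is judged:
By the outcome, as a careful person would: the job done as asked, in the order asked, and still so for the second after the job is handed in, with the robot touching nothing.
It also fails if it takes over 69 s, if anything falls off the work surface, if the arm or the gripper's body presses on something with over 40 N, if the wrist force passes 120 N, or if a joint passes its speed limit or range.

## Working session

There is one attempt and no reset: what is moved stays moved. The work goes in short steps, each a Python script; the robot and the scene stay as the last script left them, time stands still between calls to the robot, and variables do not carry over. Pictures are saved under pics/ and viewed, at most 10 in all, crops included, and the job is handed in when it is done.

```bash
mkdir -p pics
python3 - <<'E'
from plant import manip
import cv2,numpy as np
for n in("scene","top"):
    im=manip.capture(n); cv2.imwrite(f"pics/{n}0.png",im)
    p=manip.camera_params(n); R=np.array(p["R"]);print(n,"cam at",-R.T@np.array(p["t"]),"fwd",R[2],"right",R[0]); print(p["K"],p["dist"])
print(manip.camera_params("wrist"))
o=manip.observe();print(o)
E
```

```text
scene cam at [ 0.87169018 -0.59904508  1.24444915] fwd [-0.26445964  0.47600937 -0.83873487] right [ 0.87737841  0.47977928 -0.00435387]
[[448.41640071   0.         318.51037159]
 [  0.         448.41640071 206.51837646]
 [  0.           0.           1.        ]] [-0.03961361  0.          0.          0.          0.        ]
top cam at [0.34596931 0.06251946 1.20663945] fwd [ 0.15547395 -0.02552307 -0.98751021] right [-0.01987645 -0.99954461  0.02270476]
[[426.33780671   0.         315.70193744]
 [  0.         426.33780671 204.86975002]
 [  0.           0.           1.        ]] [-0.10722896  0.          0.          0.          0.        ]
{'K': array([[303.10717776,   0.        , 319.48540808],
       [  0.        , 303.10717776, 201.64579514],
       [  0.        ,   0.        ,   1.        ]]), 'dist': array([-0.05256152,  0.        ,  0.        ,  0.        ,  0.        ]), 'tool_from_camera': array([[ 6.10534729e-04, -9.49864453e-01, -3.12661394e-01,
         7.94843986e-02],
       [ 9.99999250e-01,  2.48029805e-04,  1.19918731e-03,
        -9.64753575e-04],
       [-1.06151605e
[... 157 characters left out ...]
e_s': 0.1, 'joint_positions': array([ 1.02187164e+00,  2.21165229e-01,  1.52750222e+00,  4.14951556e-05,
        1.39473966e+00, -1.26126402e-01]), 'qvel': array([ 1.01825520e-04, -1.25054138e-03, -2.14864253e-03,  4.25146290e-05,
       -7.25748634e-04, -1.70298254e-04]), 'tau': array([ 8.98351263e-04, -4.98248506e+01, -3.90541577e+01, -1.09513849e-04,
        5.78620718e-03,  1.42149725e-05]), 'position': array([0.25617493, 0.56950782, 0.24729458]), 'tool_rot': array([-3.13979774e+00, -2.68761028e-04,  2.71878682e+00]), 'contact_force': array([-0.78440351,  0.5452991 , -0.42904661]), 'moment': array([ 0.04885915,  0.01580167, -0.01248263]), 'grip_force': 0.0, 'opening': 0.9988715875581844}
```

View pics/top0.png

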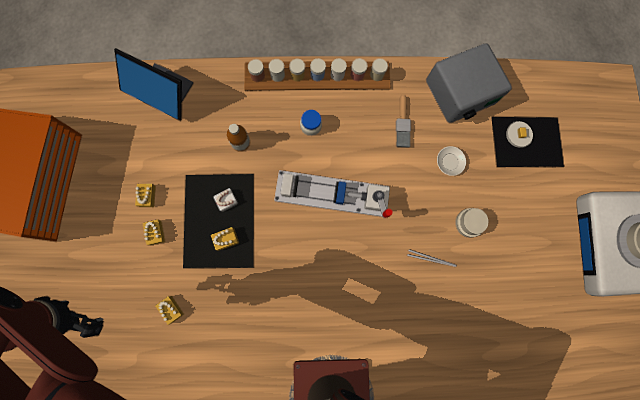

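View pics/scene0.png

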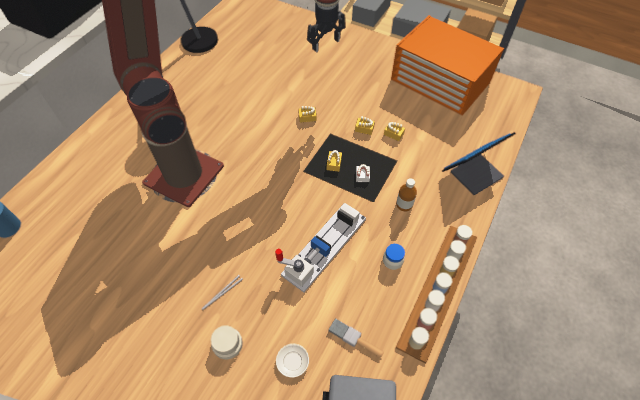

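The top view shows yellow look-alikes at (145,195), (153,232), (168,309) and (223,238), plus a small yellow thing on a round dish at (520,133). The one at (223,238) fits: it is on the mat beside the white model, and it is the rightmost of the horseshoe models. I'll confirm with a crop and measure.

```bash
cat > h.py <<'E'
from plant import manip
import cv2,numpy as np
from scipy.spatial.transform import Rotation as Ro
def cam(n,o=None):
    p=manip.camera_params(n);K=np.array(p["K"]);d=np.array(p["dist"])
    if n=="wrist":
        o=o or manip.observe()
        T=np.eye(4);T[:3,:3]=Ro.from_euler("xyz",o["tool_rot"]).as_matrix();T[:3,3]=o["position"]
        W=T@np.array(p["tool_from_camera"]);R=W[:3,:3].T;t=-R@W[:3,3]
    else: R=np.array(p["R"]);t=np.array(p["t"])
    return K,d,R,t
def ray(c,uv):
    K,d,R,t=c
    q=cv2.undistortPoints(np.array(uv,float).reshape(-1,1,2),K,d)[:,0]
    return -R.T@t,np.c_[q,np.ones(len(q))]@R
def plane(c,uv,z):
    o,v=ray(c,uv);return (o+v*((z-o[2])/v[:,2])[:,None])[:,:2]
def proj(c,X):
    K,d,R,t=c;return cv2.projectPoints(np.array(X,float).reshape(-1,3),cv2.Rodrigues(R)[0],t,K,d)[0][:,0]
def blobs(im,lo,hi,roi=None,mn=15):
    m=cv2.inRange(cv2.cvtColor(im,cv2.COLOR_BGR2HSV),np.array(lo),np.array(hi))
    if roi:
        k=np.zeros_like(m);x0,y0,x1,y1=roi;k[y0:y1,x0:x1]=1;m*=k
    cs=[c for c in cv2.findContours(m,cv2.RETR_EXTERNAL,cv2.CHAIN_APPROX_NONE)[0] if cv2.contourArea(c)>=mn]
    return sorted(cs,key=cv2.contourArea,reverse=True)
E
python3 - <<'E'
from h import *
im=cv2.imread("pics/top0.png");c=cam("top")
a=cv2.resize(im[160:280,130:270],None,fx=3.4,fy=3.4,interpolation=2);b=cv2.resize(im[110:170,490:566],None,fx=4,fy=4,interpolation=2)
e=cv2.resize(im[160:225,265:400],None,fx=5,fy=5,interpolation=2)[:,:480]
e=cv2.resize(im[160:225,265:400],(476,230),interpolation=2)
W=np.zeros((240+408,800,3),np.uint8);W[:408,:476]=a;W[:240,480:784]=b;W[412:642,:476]=e
cv2.imwrite("pics/crop1.png",cv2.resize(W,(740,599)))
for k in blobs(im,(20,120,90),(32,255,255),(120,160,270,330)):
    r=cv2.minAreaRect(k);bx=cv2.boxPoints(r);print("yel",r,plane(c,[r[0]],.018),plane(c,bx,.018).round(3).tolist())
for k in blobs(im,(100,120,60),(125,255,255),(270,160,400,230)):
    r=cv2.minAreaRect(k);print("blue",r,plane(c,cv2.boxPoints(r),.055).round(3).tolist())
for k in blobs(im,(0,150,90),(6,255,255),(370,195,400,225),3):
    r=cv2.minAreaRect(k);print("red",r,plane(c,[r[0]],.125))
E
```

```text
yel ((167.8461456298828, 309.7691955566406), (23.852109909057617, 16.086305618286133), 56.3099365234375) [[0.24774166 0.44427113]] [[0.263, 0.482], [0.287, 0.445], [0.233, 0.407], [0.209, 0.444]]
yel ((223.55001831054688, 238.1500244140625), (17.076297760009766, 23.084625244140625), 71.56504821777344) [[0.44328449 0.29089792]] [[0.456, 0.329], [0.476, 0.268], [0.43, 0.253], [0.411, 0.314]]
yel ((152.0576934814453, 231.78846740722656), (22.74947166442871, 15.885405540466309), 78.69007110595703) [[0.46385456 0.49447305]] [[0.491, 0.525], [0.5, 0.48], [0.436, 0.465], [0.428, 0.509]]
yel ((143.40982055664062, 194.49179077148438), (15.02893352508545, 22.271791458129883), 5.19442892074585) [[0.57118261 0.52399523]] [[0.541, 0.548], [0.606, 0.545], [0.601, 0.5], [0.537, 0.504]]
blue ((340.68780517578125, 192.09170532226562), (7.731576442718506, 20.881868362426758), 7.594642639160156) [[0.535, -0.022], [0.592, -0.031], [0.589, -0.052], [0.531, -0.043]]
red ((387.2500305175781, 212.75), (7.071067810058594, 9.192387580871582), 45.0) [[ 0.49267959 -0.14960949]]
```

View pics/crop1.png

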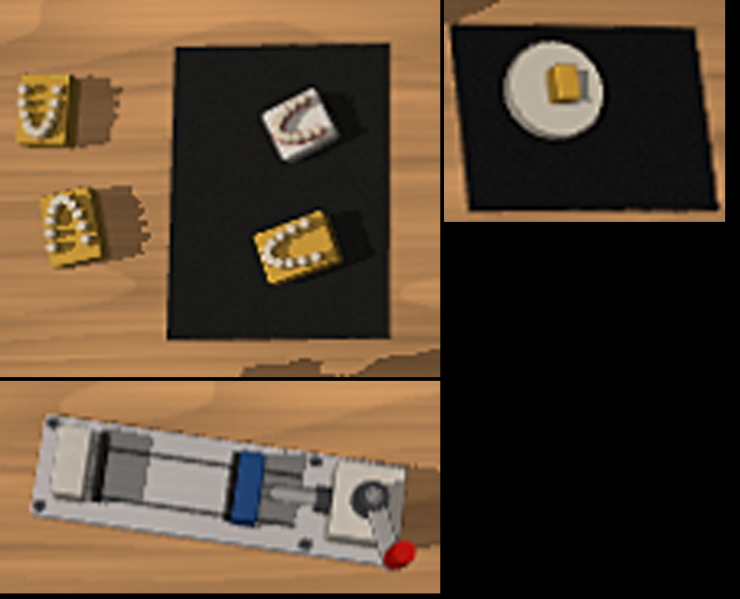

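The crop confirms it. The mat model (223,238) has the horseshoe and the white neighbour; the thing at (520,133) is a plain block on a plate. The clamp runs roughly along world y, with the stop jaw at the left. Next I'll take closer wrist looks at the clamp and the model.

Run:
```python
from h import *
def look(p,yaws,f):
    b=None
    for y in yaws:
        q=manip.ik(p,[np.pi,0,y])
        if q is not None and (b is None or abs(q[5])<abs(b[0][5])): b=(q,y)
    print(f,b); manip.goto(p,[np.pi,0,b[1]])
    o=manip.observe();im=manip.capture("wrist");cv2.imwrite(f"pics/{f}.png",im);np.save(f"pics/{f}.npy",np.r_[o["position"],o["tool_rot"]]);print(o["time_s"],o["position"],o["tool_rot"])
look([.54,0.0,.30],[1.41,1.41-np.pi],"w_clamp")
look([.443,.291,.20],[1.888,1.888-np.pi],"w_model")
```

```text
w_clamp (array([-1.46074485e-01, -1.38280628e-02,  1.68266763e+00, -4.44089210e-16,
        1.47275309e+00,  1.47218416e-02]), 1.41)
2.375 [0.53999804 0.0008345  0.29990342] [-3.14142069e+00 -2.88667415e-04  1.41139328e+00]
w_model (array([ 4.32357044e-01,  3.35641559e-02,  1.82476240e+00, -4.44089210e-16,
        1.28326610e+00,  1.15153371e-01]), 1.888)
3.65 [0.44381344 0.29055702 0.20057422] [3.14048771e+00 3.57682044e-04 1.88714461e+00]
```

View pics/w_clamp.png

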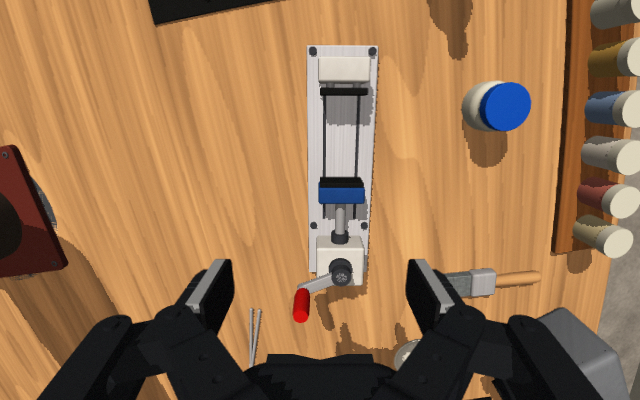

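View pics/w_model.png

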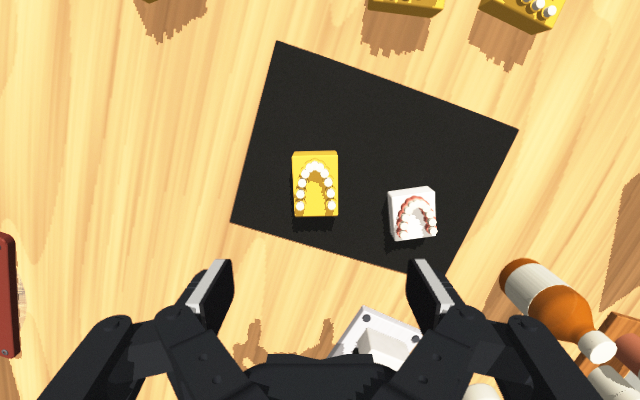

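Clamp view: bed corners are near (308,46) and (378,46), blue jaw at (341,192), hub cap at (341,271), red grip at (301,305). Model view: yellow top is u 292–338, v 155–217, with the white model well clear at (412,214).

Run:
```python
from h import *
def L(f):
    a=np.load(f"pics/{f}.npy");return cv2.imread(f"pics/{f}.png"),cam("wrist",dict(position=a[:3],tool_rot=a[3:]))
im,c=L("w_model");H=cv2.cvtColor(im,cv2.COLOR_BGR2HSV)
print(H[145:222:3,315].tolist());print(H[185,286:344:3].tolist())
k=blobs(im,(15,80,190),(40,255,255),(270,140,360,230))[0]
r=cv2.minAreaRect(cv2.convexHull(k));print(r,plane(c,cv2.boxPoints(r),.033).round(4).tolist())
im,c=L("w_clamp");H=cv2.cvtColor(im,cv2.COLOR_BGR2HSV)
m=cv2.inRange(H,np.array((0,0,110)),np.array((180,60,255)));
lf=[];rt=[]
for v in range(60,215,4):
    u=np.where(m[v,295:395])[0]+295;lf.append((u.min(),v));rt.append((u.max()+1,v))
tp=[(u,np.where(m[38:70,u])[0].min()+38) for u in range(320,370,3)]
out=[]
for q in (lf,rt,tp):
    P=plane(c,np.array(q)-.5,.014);out.append(cv2.fitLine(P.astype(np.float32),cv2.DIST_HUBER,0,.001,.001).ravel());print(out[-1],np.degrees(np.arctan2(*(out[-1][1::-1]))))
d=out[0][:2]+out[1][:2]*np.sign(out[1][:2]@out[0][:2]);d*=np.sign(d[1]);d/=np.linalg.norm(d)   # clamp +y
n=np.array([d[1],-d[0]])
l,rr,t=[o[2:] for o in out]
print("width",(rr-l)@n)
mid=(l@n+rr@n)/2; org=n*mid+d*(t@d-.155);print("org",org,"d",d,"yaw",np.arctan2(-n[0]*0+n[1],n[0]))
loc=lambda uv,z:[(round(float((p-org)@n),4),round(float((p-org)@d),4)) for p in plane(c,uv,z)]
print("screws .014",loc([(313,51),(372,51),(313,226),(364,226)],.014))
print("stopjaw edge",loc([(343,96)],.014),"hubcap",loc([(341,270)],.10),"gear",loc([(317,237),(363,237)],.06))
b=blobs(im,(100,120,40),(130,255,255),(305,160,375,215))[0];print("blue",loc(cv2.boxPoints(cv2.minAreaRect(b)),.055))
b=blobs(im,(0,150,90),(6,255,255),(280,270,330,330))[0];print("red",loc([cv2.minAreaRect(b)[0]],.11),b[:,0].min(0),b[:,0].max(0))
```

```text
[[18, 30, 42], [0, 0, 41], [21, 181, 234], [23, 181, 245], [27, 165, 253], [26, 135, 253], [23, 4, 255], [21, 7, 255], [24, 10, 254], [20, 188, 208], [20, 189, 209], [20, 189, 208], [20, 188, 207], [27, 166, 254], [27, 166, 254], [27, 162, 254], [27, 166, 254], [27, 164, 254], [27, 168, 254], [27, 167, 254], [27, 164, 254], [27, 167, 254], [27, 167, 254], [27, 168, 254], [15, 34, 30], [170, 31, 25]]
[[25, 34, 45], [23, 46, 44], [23, 115, 40], [27, 167, 254], [24, 80, 239], [26, 7, 254], [26, 8, 254], [27, 167, 254], [27, 166, 254], [27, 164, 254], [27, 164, 254], [20, 189, 205], [20, 188, 207], [23, 63, 246], [26, 7, 254], [22, 83, 239], [27, 164, 254], [26, 170, 252], [20, 18, 42], [10, 19, 41]]
((314.4999694824219, 182.99998474121094), (44.99999237060547, 63.99999237060547), -0.0) [[0.4271, 0.2516], [0.4082, 0.315], [0.4496, 0.3285], [0.4713, 0.2661]]
[0.16078162 0.98699    0.5305034  0.04655931] 80.74773
[0.16173081 0.9868349  0.6172525  0.02365646] 80.69262
[ 0.9861897  -0.1656195   0.5874397   0.14355141] -9.533224
width 0.08930704
org [ 0.5664942  -0.01008166] d [0.16125624 0.98691255] yaw -0.16196342
screws .014 [(-0.0363, 0.1475), (0.0371, 0.148), (-0.037, -0.0872), (0.0379, -0.087)]
stopjaw edge [(0.0023, 0.094)] hubcap [(-0.0011, -0.1093)] gear [(-0.0308, -0.0836), (0.03, -0.0834)]
blue [(-0.0283, -0.0379), (-0.0283, -0.01), (0.0284, -0.0098), (0.0298, -0.0377)]
red [(-0.0502, -0.1532)] [293 288] [309 322]
```

```bash
cat >> h.py <<'E'
D=np.array([.16125624,.98691255]);N=np.array([D[1],-D[0]]);ORG=np.array([.5664942,-.01008166]);CY=np.arctan2(D[1],D[0])
def W(x,y,z): return np.r_[ORG+N*x+D*y,z]
def st(s=""):
    o=manip.observe();print(s,round(o["time_s"],2),o["position"].round(4),o["tool_rot"].round(3),"F",o["contact_force"].round(2),"op",round(o["opening"],3),"g",round(o["grip_force"],1));return o
E
python3 - <<'E'
from h import *
y=1.886;p=np.array([.4393,.2893,.023])
manip.command_gripper(.82)
manip.goto(p+[0,0,.07],[np.pi,0,y]);manip.move_l(p,[np.pi,0,y],.08);st("down")
manip.command_gripper(0);st("grip")
manip.move_l(p+[0,0,.10],[np.pi,0,y],.12);st("up")
manip.goto(W(0,.04,.10),[np.pi,0,CY]);st("over")
manip.move_l(W(0,.04,.045),[np.pi,0,CY],.1);st("pre")
o=manip.observe();im=manip.capture("wrist");cv2.imwrite("pics/w_pre.png",im)
cv2.imwrite("pics/s_pre.png",cv2.resize(manip.capture("scene")[150:320,240:440],(800,680))[:600])
E
```

```text
down 5.54 [0.4398 0.2895 0.0234] [ 3.141 -0.     1.886] F [ 0.13  0.67 -0.1 ] op 0.819 g 0.0
grip 5.88 [0.4401 0.2897 0.024 ] [ 3.14  -0.     1.886] F [-0.96 -0.09  5.39] op 0.529 g 62.2
up 6.87 [0.4385 0.289  0.122 ] [-3.14   0.     1.886] F [-0.04  0.4  -2.36] op 0.526 g 61.2
over 7.99 [0.5724 0.0304 0.0996] [-3.141e+00 -1.000e-03  1.410e+00] F [-0.39 -0.63 -2.17] op 0.528 g 61.3
pre 8.69 [0.5732 0.0296 0.0453] [ 3.141 -0.     1.409] F [ 0.65  0.56 -2.9 ] op 0.525 g 61.3
```

View pics/w_pre.png

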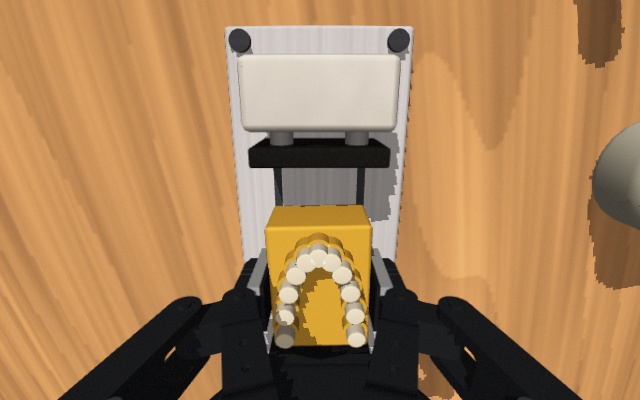

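The model is held square and centred over the bed, short of the sprung pad (v≈155). Now I'll lower it, release and look at the crank.

Run:
```python
from h import *
o=st()
z=.039
manip.move_l(W(0,.04,z),[np.pi,0,CY],.05)
while z>.032:
    o=manip.observe()
    if o["contact_force"][2]>2: break
    z-=.001;manip.move_l(W(0,.04,z),[np.pi,0,CY],.02)
st("touch");print(z)
manip.command_gripper(.85);st("rel")
manip.move_l(W(0,.04,.12),[np.pi,0,CY],.12)
manip.move_l(W(0,.0,.19),[np.pi,0,CY],.15)
manip.goto(W(-.03,-.16,.24),[np.pi,0,CY])
o=st("view");im=manip.capture("wrist");cv2.imwrite("pics/w_crank.png",im);np.save("pics/w_crank.npy",np.r_[o["position"],o["tool_rot"]])
c=cam("wrist",o)
for k in blobs(im,(0,150,60),(6,255,255)):
    r=cv2.minAreaRect(k);print("red",r)
    for z in(.133,.11):print([(round(float((p-ORG)@N),4),round(float((p-ORG)@D),4)) for p in plane(c,[r[0],*cv2.boxPoints(r)],z)])
```

```text
8.79 [0.5738 0.0294 0.046 ] [ 3.14  -0.     1.409] F [ 0.66 -0.55 -2.67] op 0.52 g 61.3
touch 10.31 [0.5731 0.0294 0.035 ] [-3.142  0.     1.409] F [-3.81 -0.31  6.49] op 0.53 g 62.1
0.033999999999999996
rel 10.69 [0.573  0.0294 0.0339] [ 3.142 -0.     1.409] F [0.61 0.12 0.18] op 0.85 g 0.0
view 12.96 [ 0.5109 -0.1622  0.2389] [-3.140e+00 -1.000e-03  1.408e+00] F [-0.29 -0.35  0.45] op 0.851 g 0.0
red ((296.8965759277344, 190.75863647460938), (23.397611618041992, 33.4251594543457), 21.801406860351562)
[(-0.0477, -0.1466), (-0.0617, -0.1559), (-0.051, -0.1305), (-0.0341, -0.1374), (-0.0443, -0.1633)]
[(-0.0496, -0.1532), (-0.0649, -0.1635), (-0.0531, -0.1355), (-0.0346, -0.1432), (-0.0458, -0.1716)]
```

View pics/w_crank.png

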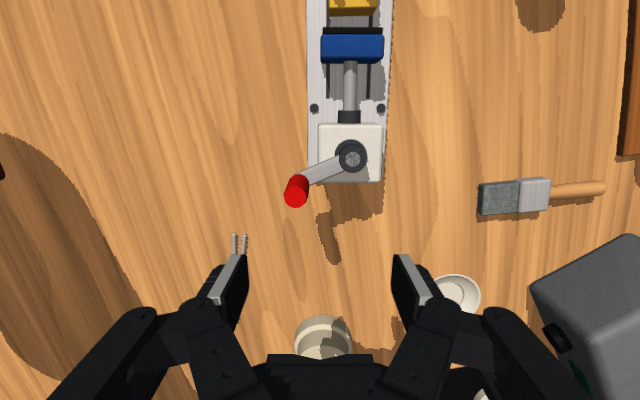

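The grip top is at about (297,191) and the hub cap at (352,157). The grip measures 55 mm from (0, −130), so the hub position is consistent. I'll take the grip and wind the first 2 rad, watching the forces.

```bash
cat >> h.py <<'E'
import json,os
HUB=(0,-.130);R0=.055;YAW=CY-.7;Z=.109;ORI=[np.pi,0,YAW]
def pt(a,r=R0,z=Z): return W(HUB[0]+r*np.cos(a),HUB[1]+r*np.sin(a),z)   # a falls when clockwise
def forces(a,n=4):
    F=np.mean([manip.observe()["contact_force"] for _ in range(n)],0)
    t=N*np.sin(a)-D*np.cos(a);r=N*np.cos(a)+D*np.sin(a)
    return -F[:2]@t,F[:2]@r,F[2]      # resistance, radial, z
E
python3 - <<'E'
from h import *
a=np.arctan2(-.0232,-.0496)
print([np.round(manip.ik(pt(a-k),ORI),2)[[0,5]].tolist() for k in (0,1.57,3.14,4.7)])
manip.command_gripper(.6)
manip.goto(pt(a,z=.20),ORI);manip.move_l(pt(a),ORI,.1);st("down")
manip.command_gripper(0);st("grip");print(forces(a))
for i in range(14):
    a-=.15;manip.move_l(pt(a),ORI,.07);print(round(a,2),np.round(forces(a),2),round(manip.observe()["time_s"],2))
json.dump(a,open("a.json","w"));st()
E
```

```text
[[-0.45, 0.41], [-0.31, 0.56], [-0.33, 0.53], [-0.46, 0.4]]
down 15.12 [ 0.4932 -0.1536  0.1097] [ 3.14e+00 -1.00e-03  7.09e-01] F [ 0.29  0.37 -0.05] op 0.606 g 0.0
grip 15.52 [ 0.4927 -0.1533  0.1098] [ 3.141 -0.     0.709] F [-3.39  1.78  5.27] op 0.203 g 58.4
(np.float64(-2.6333705958413005), np.float64(2.7785653650064948), np.float64(5.26973802142978))
-2.85 [0.78 2.66 5.09] 15.78
-3.0 [0.24 3.09 6.38] 16.05
-3.15 [1.23 3.36 6.44] 16.32
-3.3 [1.21 3.81 7.31] 16.58
-3.45 [0.47 5.49 6.47] 16.85
-3.6 [0.72 4.22 7.75] 17.12
-3.75 [0.39 4.31 6.16] 17.38
-3.9 [1.07 3.67 5.8 ] 17.65
-4.05 [-0.79  4.6   6.47] 17.92
-4.2 [0.36 3.2  6.24] 18.18
-4.35 [-0.46  3.3   6.89] 18.45
-4.5 [-0.47  3.59  6.27] 18.72
-4.65 [-0.56  3.2   5.55] 18.98
-4.8 [-0.32  2.94  6.11] 19.25
 19.25 [ 0.5603 -0.085   0.1098] [ 3.14e+00 -2.00e-03  7.09e-01] F [1.04 2.77 6.11] op 0.209 g 58.8
```

Wound 2.1 rad so far. Forces are small and settle to about 0 N of resistance at rest. I'll continue until a rise appears.

Run:
```python
from h import *
a=json.load(open("a.json"));a0=np.arctan2(-.0232,-.0496);L=[]
while a0-a<16:
    a-=.15;manip.move_l(pt(a),ORI,.07);f=forces(a);L.append((a0-a,*f))
    if f[0]>3.2 or abs(f[1])>15: break
json.dump(a,open("a.json","w"))
L=np.array(L).round(2);print(L[::4].tolist());print(L[-12:].tolist());st()
```

```text
[[2.25, -0.66, 2.96, 5.81], [2.85, 1.0, 0.97, 5.76], [3.45, 0.21, -1.5, 7.31], [4.05, 0.76, -3.76, 8.09], [4.65, -0.42, -4.07, 7.83], [5.25, -0.61, -3.24, 7.53], [5.85, -0.82, -1.81, 5.83], [6.45, -0.08, 0.14, 8.75], [7.05, -0.2, 0.83, 11.08], [7.65, -0.13, 2.48, 9.6], [8.25, -1.14, 2.95, 9.07], [8.85, 0.82, 2.02, 7.47], [9.45, 1.05, 0.89, 7.29], [10.05, -0.13, -0.06, 8.41], [10.65, -0.36, -1.21, 9.18], [11.25, -0.44, -2.5, 8.91], [11.85, 3.22, -3.18, 5.17]]
[[10.2, -0.32, -0.18, 8.99], [10.35, 0.07, -1.11, 8.31], [10.5, 0.16, -1.29, 8.3], [10.65, -0.36, -1.21, 9.18], [10.8, -0.14, -0.79, 9.61], [10.95, -0.33, -2.07, 9.29], [11.1, -0.62, -2.18, 9.18], [11.25, -0.44, -2.5, 8.91], [11.4, 0.47, -2.69, 8.55], [11.55, 1.15, -2.87, 7.48], [11.7, 1.26, -2.86, 6.56], [11.85, 3.22, -3.18, 5.17]]
 36.58 [ 0.5162 -0.1845  0.1098] [ 3.139e+00 -1.000e-03  7.090e-01] F [4.44 0.9  5.17] op 0.204 g 59.4
```

A rise begins around 11.3 rad. Before going further I'll check the pad compression visually.

Run:
```python
from h import *
o=st();im=manip.capture("wrist");cv2.imwrite("pics/w_wind.png",im);np.save("pics/w_wind.npy",np.r_[o["position"],o["tool_rot"]])
a=json.load(open("a.json"));print([np.round(forces(a,1),2).tolist() for _ in range(3)])
c=cam("wrist",o);print(proj(c,[W(0,.04,.014),W(0,.1,.05),W(0,.03,.055)]))
```

```text
36.58 [ 0.5162 -0.1845  0.1098] [ 3.139e+00 -1.000e-03  7.090e-01] F [4.44 0.9  5.17] op 0.204 g 59.4
[[3.33, -3.13, 6.08], [3.33, -3.13, 6.08], [3.33, -3.13, 6.08]]
[[ 119.69332321  -60.74565786]
 [  13.9323976  -165.83083615]
 [  86.53352506  -81.91590777]]
```

View pics/w_wind.png

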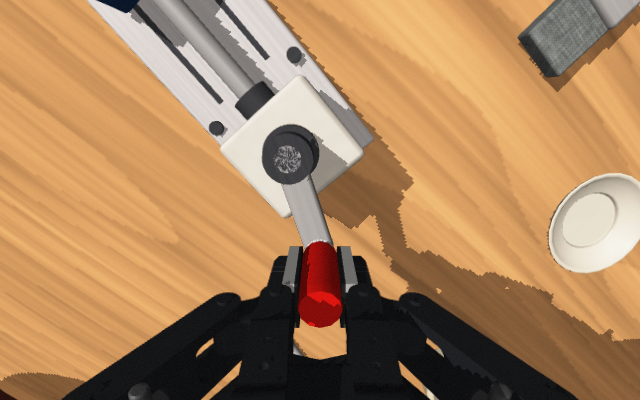

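Run:
```python
from h import *
def L(f):
    a=np.load(f"pics/{f}.npy");return cv2.imread(f"pics/{f}.png"),cam("wrist",dict(position=a[:3],tool_rot=a[3:]))
loc=lambda c,uv,z:[((p-ORG)@D).round(4) for p in plane(c,uv,z)]
A,ca=L("w_clamp");B,cb=L("w_crank")
pa=A[:,333:352].astype(int).mean(1);pb=B[:,340:366].astype(int).mean(1)
for v in range(82,104):print("pad",v,pa[v].round().tolist(),loc(ca,[(342,v-.5)],.014),loc(ca,[(342,v-.5)],.055))
for v in range(172,206):print("A",v,pa[v].round().tolist(),[loc(ca,[(342,v-.5)],z)[0] for z in(.014,.045,.055)])
for v in range(6,66):print("B",v,pb[v].round().tolist(),[loc(cb,[(353,v-.5)],z)[0] for z in(.045,.055)])
```

```text
pad 82 [64.0, 69.0, 73.0] [np.float64(0.1123)] [np.float64(0.1098)]
pad 83 [63.0, 67.0, 71.0] [np.float64(0.1111)] [np.float64(0.1087)]
pad 84 [112.0, 114.0, 119.0] [np.float64(0.1099)] [np.float64(0.1076)]
pad 85 [118.0, 120.0, 124.0] [np.float64(0.1087)] [np.float64(0.1065)]
pad 86 [118.0, 120.0, 124.0] [np.float64(0.1075)] [np.float64(0.1054)]
pad 87 [92.0, 93.0, 97.0] [np.float64(0.1063)] [np.float64(0.1043)]
pad 88 [28.0, 30.0, 31.0] [np.float64(0.1051)] [np.float64(0.1032)]
pad 89 [22.0, 25.0, 25.0] [np.float64(0.1038)] [np.float64(0.1021)]
pad 90 [22.0, 24.0, 25.0] [np.float64(0.1026)] [np.float64(0.101)]
pad 91 [22.0, 24.0, 25.0] [np.float64(0.1014)] [np.float64(0.0999)]
pad 92 [22.0, 24.0, 25.0] [np.float64(0.1002)] [np.float64(0.0988)]
pad 93 [20.0, 22.0, 23.0] [np.float64(0.099)] [np.float64(0.0977)]
pad 94 [16.0, 16.0, 18.0] [np.float64(0.0977)] [np.float64(0.0966)]
pad 95 [47.0, 49.0, 51.0] [np.float64(0.0965)] [np.float64(0.0955)]
pad 96 [122.0, 124.0, 129.0] [np.float64(0.0953)] [np.float64(0.0944)]
pad 97 [122.0, 123.0, 128.0] [np.float64(0.094)] [np.float64(0.0933)]

[... 6820 characters left out ...]
-0.034), np.float64(-0.0354)]
B 56 [99.0, 52.0, 23.0] [np.float64(-0.0349), np.float64(-0.0363)]
B 57 [71.0, 37.0, 16.0] [np.float64(-0.0358), np.float64(-0.0372)]
B 58 [50.0, 26.0, 11.0] [np.float64(-0.0367), np.float64(-0.038)]
B 59 [39.0, 22.0, 9.0] [np.float64(-0.0376), np.float64(-0.0389)]
B 60 [45.0, 29.0, 20.0] [np.float64(-0.0385), np.float64(-0.0398)]
B 61 [61.0, 54.0, 49.0] [np.float64(-0.0394), np.float64(-0.0407)]
B 62 [63.0, 56.0, 52.0] [np.float64(-0.0403), np.float64(-0.0415)]
B 63 [70.0, 66.0, 66.0] [np.float64(-0.0412), np.float64(-0.0424)]
B 64 [95.0, 97.0, 100.0] [np.float64(-0.0422), np.float64(-0.0433)]
B 65 [98.0, 100.0, 104.0] [np.float64(-0.0431), np.float64(-0.0442)]
```

Vision puts the jaw face at about −11 mm and the pad face at about 95.3 mm. That gives contact after about 42.4 mm, or 11.1 ± 0.3 rad, which agrees with the force onset at about 11.3. I'll wind on to about 12.2 rad, then ease the push and release.

Run:
```python
from h import *
a=json.load(open("a.json"));a0=np.arctan2(-.0232,-.0496)
def go(b,v=.05):
    global a
    a=b;manip.move_l(pt(a),ORI,v);f=forces(a);print(round(a0-a,2),np.round(f,2));return f
for _ in range(4):
    f=go(a-.1)
    if f[0]>6.8: break
print("ease")
for _ in range(7):
    f=go(a+.08)
    if f[0]<1: break
json.dump(a,open("a.json","w"));st()
```

```text
11.95 [ 4.52 -2.33  4.11]
12.05 [ 5.89 -3.58  3.37]
12.15 [ 5.17 -3.08  3.21]
12.25 [ 7.32 -2.67  2.73]
ease
12.17 [ 4.86 -2.43  4.47]
12.09 [ 4.3  -2.55  6.18]
12.01 [ 3.73 -3.18  5.88]
11.93 [ 2.8  -2.81  6.25]
11.85 [ 2.95 -2.66  7.07]
11.77 [ 2.67 -2.85  8.36]
11.69 [ 1.07 -2.53  8.48]
 39.42 [ 0.5236 -0.1885  0.1097] [ 3.141e+00 -1.000e-03  7.090e-01] F [2.   1.88 8.48] op 0.205 g 59.9
```

The readings reached +7.7 N over baseline, and the push has been eased by 0.56 rad. Now release, rise and check.

Run:
```python
from h import *
a=json.load(open("a.json"))
manip.command_gripper(.6);st("rel")
manip.move_l(pt(a,z=.19),ORI,.1)
manip.goto(W(0,0.0,.27),[np.pi,0,CY]);o=st("view")
im=manip.capture("wrist");manip.dwell(.5);im2=manip.capture("wrist");print(cv2.absdiff(im,im2).max())
c=cam("wrist",o);u,v=proj(c,[W(0,.04,.03)])[0].astype(int);print(u,v)
cv2.imwrite("pics/w_end.png",im2)
r=blobs(im2,(0,150,60),(6,255,255))
if r:
    p=plane(c,[cv2.minAreaRect(r[0])[0]],.11)[0]-ORG;print("grip",p@N,p@D+.13,np.arctan2(p@D+.13,p@N))
print("a",(a+np.pi)%(2*np.pi)-np.pi)
```

```text
rel 39.84 [ 0.5224 -0.1884  0.1082] [-3.14e+00  1.00e-03  7.09e-01] F [-0.24 -0.36 -0.33] op 0.602 g 0.0
view 41.62 [ 0.566  -0.0107  0.2688] [-3.140e+00  1.000e-03  1.407e+00] F [-0.71  0.26 -0.02] op 0.596 g 0.0
193
319 136
grip -0.013751249873105227 -0.05368489054686282 -1.821552439989357
a -1.8277122671131902
```

View pics/w_end.png

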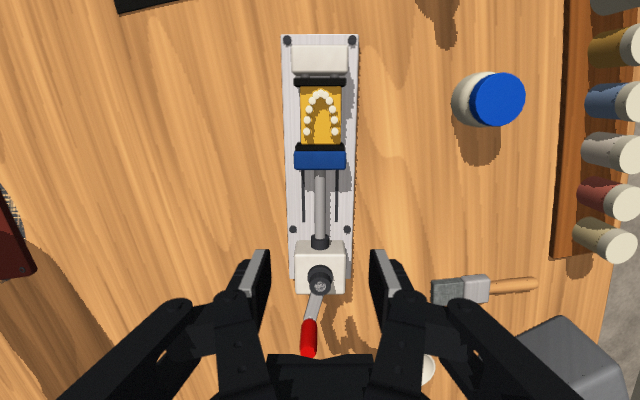

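The model sits upright and square between the blue jaw (320,150) and the pad (320,82). The crank has stayed where I left it, the grip is at (309,338), and the hand is clear. Handing in.

```bash
python3 -c "
from plant import manip
print(manip.close_job())"
```

```text
the job is handed in; nothing more can be done
None
```

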